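Slide a bearing under the comparator bridge and lower the gauge onto it

TASK

Set up the big ball bearing for a width measurement on the bench comparator: push it flat along the plate, under the low bridge, until it is fully home against both stop pins, and only then press the gauge's lever all the way down, which lowers the gauge so that its plunger comes to rest on the bearing. The bearing is only slid: never grip, lift or tip it. Leave the small bearing, the sleeve and the card box beside the comparator where they stand.

Things in the scene. Friction and masses are not known exactly. Their poses are not given: they have to be found in the camera images.
- bearing: The big ball bearing, plain steel, lying flat and loose on the comparator's plate in front of the bridge: outside diameter 90 mm (radius 45), bore 40 mm, 23 mm high, 0.4 to 0.9 kg; it slides with 2 to 7 N. Origin at the centre of its underside, z up along its axis. It is the only bearing on the plate.
- comparator: Bench comparator, fixed: a grey plate 280 mm long (x) by 172 mm wide (y), bare steel top face 20 mm above the bench, with a low dark steel bridge across it near its +x end. Origin: centre of the plate's underside. Its x points along the plate to the bridge, within 0.4 rad of world x; y to the left, z up. Only the bearing stands on the plate in front of the bridge.
- bridge_mouth (a point): Middle of the bridge opening's front edge, on the plate's top face, 65.5 mm along the comparator's x from its origin. The opening is 106 mm wide and 26 mm high; the beam is 26 mm deep in x, its top 40 mm above the plate; the legs are 18 mm wide. An upright dial gauge, 59 mm across, stands on the middle of the beam; its highest point is 149 mm above the bench.
- seat (a point): Where the bearing's origin is when the bearing touches both stop pins: on the plate's top face, 55 mm along the comparator's x from its origin, on its centre line; same axes as the comparator. The pins (12 mm thick, 18 mm high) stand behind the bridge, 44 mm further in x and 25.5 mm either side. When home, the bearing's rear rim is still 55 mm in front of the beam.
- lever (a joint): Flat steel lever behind the dial, pivoted on a post on the bridge's right and pinned to the gauge; its black finger pad is at its left end. 0 = up, gauge held raised (as at the start); 0.18 rad = pressed fully down to its stop: the gauge and its plunger have come down 9 mm. It turns about an axis along the comparator's x and stays where it is left; 1 to 3 N on the pad moves it.
- lever_pad (a point): Centre of the top of the lever's finger pad (18 mm in x, 22 mm in y, 8 mm thick), 97 mm along the comparator's x from its origin, 85 mm left of its centre line, 135 mm from the lever's pivot. Lever up: the pad's top is 128 mm above the bench; fully down: 104 mm. Nothing is above the pad or to its left; the dial's rim is 45 mm to its right.
- plunger: The gauge's thin sprung plunger, 6 mm thick, coming down through the middle of the beam; origin at its contact tip, 23.5 mm beyond the seat in x. Lever up: tip 27 mm above the plate, inside the beam. Lever down: it rests on the inner ring of a bearing that is home, 23 mm above the plate, with 1 to 1.5 N; with no bearing there it drops to 18 mm and blocks the way.
- small_bearing: Bystander: smaller ball bearing, 62 mm across, 17 mm high, lying loose on the bench to the left or right of the comparator. Origin at the centre of its underside.
- sleeve: Bystander: dark mandrel sleeve, 37 mm across, 50 mm high, standing loose on the bench on the other side of the comparator. Origin at the centre of its underside.
- carton: Bystander: closed card box, 110 by 86 mm, 48 mm high, lying loose on the bench to the right of the bridge. Origin at the centre of its underside.
Things that resemble listed ones, but are neither listed nor needed, are in the scene too. Leave any orange or red look-alike of the bearing alone.

How it is judged:
On the way, in this order (a step that is already met when the one before it is completed fails the run):
1. the bearing is home against both stop pins, flat on the plate, with the lever still up (horizontal distance between bearing and seat below 0.0035 m and angle between bearing's own z axis and vertical below 0.03 rad and z of bearing in the frame of seat between -0.003 and 0.003 m and value of joint lever below 0.05 rad), for 0.2 s.
2. the lever is pressed down and the plunger stands on the bearing (value of joint lever above 0.145 rad and contact force between plunger and bearing above 0.3 N), for 0.2 s.
At the end, for the whole second after the job is handed in: The bearing lies at rest and flat on the plate (tilt under 0.03 rad), its axis within 3.5 mm of the seat point, i.e. home against both pins; the lever is down (over 0.145 of its 0.18 rad) and the plunger presses on the bearing with over 0.3 N (all of step 2 and horizontal distance between bearing and seat below 0.0035 m and angle between bearing's own z axis and vertical below 0.03 rad and z of bearing in the frame of seat between -0.003 and 0.003 m and linear speed of bearing below 0.02 m/s); the robot touches nothing.
It fails at once if the bearing is lifted more than 6 mm off the plate (z of bearing in the frame of seat above 0.006 m).
It fails at once if the bearing is tipped (over 0.08 rad) (angle between bearing's own z axis and vertical above 0.08 rad).
It fails at once if the lever is pressed down before the bearing is home (value of joint lever above 0.1 rad and horizontal distance between bearing and seat above 0.006 m).
It fails at once if the small bearing, the sleeve or the card box beside the comparator is moved more than 15 mm (distance of any of small_bearing, sleeve, carton from where it was at the start of the episode above 0.015 m).
It also fails if it takes over 64 s, if anything falls off the work surface, if the arm or the gripper's body presses on something with over 40 N, if the wrist force passes 120 N, or if a joint passes its speed limit or range.

ROBOT

A 6-joint arm with a two-finger parallel gripper is mounted at the origin on a cart in front of the work surface, level with it; the furniture and walls round the work are solid. World frame = base frame: x ahead of the robot, y to its left, z up, the work surface at z = 0. Lengths are in m, angles in rad, forces in N, time in s.
With the tool pointing down it reaches from about 0.275 to 0.975 m from the base axis. Payload 8.4 kg.
Tool frame: the origin (TCP) lies at the very end of the fingers, on their centre line; the grasp point (between the pads) lies 19 mm behind it (arm.grasp_offset is the distance from the TCP to the grasp point, in m); z points along the fingers, y is the line along which they close (so a half turn about z gives the same grasp; the last joint's range is limited). The gripper opens to 92 mm and grips with 3 to 60 N. Pads are 20 mm wide; open, the fingers measure 128 mm over their backs; the gripper's body (75 mm by 189 mm) begins 69 mm behind the grasp point.
Start: joints at [-1.115, 0.353, 1.633, -0, 1.155, -0.002], TCP at [0.276, -0.561, 0.215] pointing down, gripper open.
Joint ranges: [-2.63, 2.63], [-0.92, 2.1], [0.06, 2.66], [-1.3, 4.44], [0, 2.69], [-3.02, 3.02]. Speed limits (rad/s): [2.22, 2.22, 2.79, 3.14, 3.14, 3.14].

INTERFACE

Orientations are given as a unit quaternion [w, x, y, z].
In Python, from cell import arm gives the robot as it stands.
- The arm moves only by the tool step_arm, never from a script. Its argument "steps" is a list of rows, each a list of 6 numbers: the shift along the world's x, y, z in m, then the turn, a rotation vector about the world's x, y, z in rad. A call has 1 to 10 rows; each row shifts and turns the commanded pose from where the row before left it; what a row does not reach is not made up. A row lasts 1/12 s, in which the tool goes at most 41.7 mm and 7.16 degrees, less where a joint would pass 70% of its speed; a pose out of reach is approached as far as the arm can. A call is refused whole if a number of a shift passes 0.0417 or a number of a turn 0.125, either way. A call with a gripper value outside its range is refused whole. "hand" is the finger opening in m, from 0 to 0.0919, set as the call begins (left out, the last holds). The fingers move at their own pace and stop on an object; "force" is the grip in N (left out, the last holds). Time passes only in rows, so rows that do not move let the fingers close. It gives the time, the measured TCP pose, the force, the opening and the grip force at its end, in the units of the state.
- arm.observe(): the state, without advancing time (a new reading comes with each control period).
- arm.get_image(name): name is "scene" or "top"; returns the picture (420x560x3 uint8, blue, green, red); there is no depth.
- arm.camera_params(name): a dict with "fx", "fy", "cx", "cy" (pixels), "extrinsics" (4x4, takes a point from world to camera coordinates). Camera axes: x right, y down, z forward; pixel columns grow to the right and rows downward; lengths in m; the calibration is good to about 2 mm. A picture is of the moment at which its call begins. camera_params takes no time and is no camera call.
- arm.sign_off(): hands the job in; it is judged then, once.
Trained networks look in the newest picture that a camera, given by its name, has taken for a name from the list of things; names that differ only in an ending like _2 or _b are one class to them, and where a whole thing is asked for, a point or a joint stands for the part that bears it (a point fixed in the world has none). Each returns a list of dicts, best first, with "confidence" (0 to 1); they miss things now and then, are a little off and sometimes report something else, mostly with a low value. They report only what shows in the picture. A call takes as long as a camera call. They do not tell look-alikes from the thing itself.
- arm.outline_of(camera, query): "region" (420x560 bool, what is visible of it) and "point" ([column, row] in pixels, amid what is visible of it).
The state is a dict: "t": time; "qpos": joint angles; "dq": joint speeds; "tau": joint torques, N m; "tool_pos": TCP position; "orientation": TCP orientation; "ft_force": force on the tool from outside, world axes, zero at the start; "wrist_torque": the same for the moment, N m; "gripper_width": finger opening in m; "finger_force": force on a finger pad.
Only numpy, scipy, OpenCV 4.12 (cv2) and the standard library are available. Lean on these libraries where they do the work, as an engineer would, in place of code of your own. Each camera call takes 0.05 s, during which the arm holds its last target. There are 200 camera calls.

## Working session

There is one attempt and no reset: what is moved stays moved. The work goes in short steps, Python scripts to look and compute and a tool call to move; the robot and the scene stay as the last step left them, time stands still between calls to the robot, and variables do not carry over. Pictures are saved under pics/ and viewed, at most 10 in all, crops included, and the job is handed in when it is done.

Besides the shell and the picture viewer there is one more tool, called after "Emit:" by a JSON object that holds its "method" and its "body". step_arm: Moves the arm, as the interface text tells. Its arguments: {"type":"object","properties":{"steps":{"type":"array","items":{"type":"array","items":{"type":"number"}}},"hand":{"type":"number"},"force":{"type":"number"}},"required":["steps"]}

```bash
mkdir -p pics; cat > h.py <<'E'
import numpy as np,cv2
from cell import arm
def ray(cam,px,z):
    p=arm.camera_params(cam);E=np.array(p["extrinsics"]);R,t=E[:3,:3],E[:3,3]
    d=R.T@np.array([(px[0]-p["cx"])/p["fx"],(px[1]-p["cy"])/p["fy"],1]);o=-R.T@t
    return o+d*(z-o[2])/d[2]
def proj(cam,P):
    p=arm.camera_params(cam);E=np.array(p["extrinsics"]);c=E[:3,:3]@np.array(P)+E[:3,3]
    return np.array([p["fx"]*c[0]/c[2]+p["cx"],p["fy"]*c[1]/c[2]+p["cy"]])
E
python3 - <<'E'
from h import *
for c in("top","scene"):
    cv2.imwrite(f"pics/{c}0.png",arm.get_image(c))
    E=np.array(arm.camera_params(c)["extrinsics"]);print(c,-E[:3,:3].T@E[:3,3])
    for q in("bearing","comparator","lever","lever_pad","small_bearing","sleeve","carton"):
        for r in arm.outline_of(c,q)[:3]:
            print(c,q,round(r["confidence"],2),np.round(r["point"]),int(r["region"].sum()),np.round(ray(c,r["point"],0.04),3))
print(arm.observe())
E
```

```text
top [ 0.43248779 -0.01451582  0.93017992]
top bearing 0.97 [292. 260.] 940 [ 0.488 -0.055  0.04 ]
top bearing 0.95 [389. 277.] 1058 [ 0.455 -0.274  0.04 ]
top bearing 0.89 [198. 291.] 1070 [0.415 0.155 0.04 ]
top comparator 0.81 [292. 228.] 7364 [ 0.561 -0.053  0.04 ]
top lever 0.58 [283. 179.] 278 [ 0.679 -0.029  0.04 ]
top lever 0.31 [356. 238.] 198 [ 0.542 -0.202  0.04 ]
top lever_pad 0.61 [272. 174.] 168 [ 0.692 -0.003  0.04 ]
top small_bearing 0.84 [233. 214.] 465 [0.59  0.087 0.04 ]
top sleeve 0.51 [355. 238.] 217 [ 0.543 -0.199  0.04 ]
top carton 0.96 [376. 186.] 1873 [ 0.668 -0.25   0.04 ]
scene [0.08690284 0.80553248 0.84305786]
scene bearing 0.88 [314. 319.] 1348 [0.401 0.172 0.04 ]
scene bearing 0.71 [377. 206.] 794 [ 0.445 -0.229  0.04 ]
scene bearing 0.58 [325. 252.] 1018 [ 0.475 -0.014  0.04 ]
scene comparator 0.68 [290. 234.] 5657 [ 0.573 -0.023  0.04 ]
scene lever 0.48 [252. 199.] 130 [ 0.726 -0.093  0.04 ]
scene lever_pad 0.42 [250. 195.] 116 [ 0.739 -0.106  0.04 ]
scene small_bearing 0.74 [257. 267.] 580 [0.576 0.108 0.04 ]
scene sleeve 0.82 [335. 204.] 270 [ 0.539 -0.185  0.04 ]
scene carton 0.57 [308. 178.] 1180 [ 0.65  -0.249  0.04 ]
{'t': 0.8, 'qpos': array([-1.11540603e+00,  3.52960513e-01,  1.63342208e+00,  3.90732624e-05,
        1.15519107e+00, -2.43875134e-03]), 'dq': array([ 0.00038787, -0.00241914, -0.00083883, -0.000236  ,  0.00039807,
       -0.00015322]), 'tau': array([ 1.24526694e-03, -5.93682647e+01, -3.34567523e+01,  6.98788790e-02,
        1.57999364e-02,  1.02776829e-05]), 'tool_pos': array([ 0.27623872, -0.56063442,  0.21459818]), 'orientation': array([5.23939004e-06, 9.73915075e-01, 2.26912815e-01, 1.95492860e-05]), 'ft_force': array([-0.58577497,  0.42973837, -0.68718076]), 'wrist_torque': array([-0.01909328,  0.02835383, -0.05375691]), 'finger_force': 0.0, 'gripper_width': 0.09246542983342908}
```

View pics/top0.png

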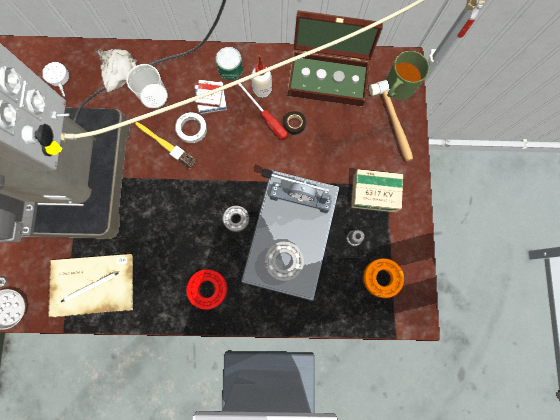

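View pics/scene0.png

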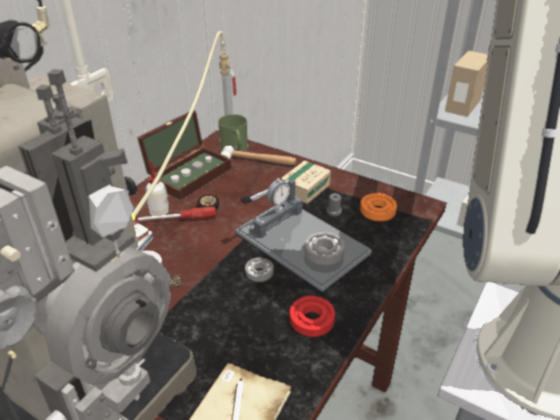

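```bash
cat > fit.py <<'E'
from h import *
from scipy.optimize import minimize
def T(p,P):
    c,s=np.cos(p[2]),np.sin(p[2]);P=np.asarray(P,float)
    return np.c_[p[0]+c*P[:,0]-s*P[:,1],p[1]+s*P[:,0]+c*P[:,1],P[:,2]]
def box(x0,x1,y0,y1,z0,z1): return [(x,y,z) for x in(x0,x1) for y in(y0,y1) for z in(z0,z1)]
boxes=[box(-.14,.14,-.086,.086,0,.02),box(.0655,.0915,-.071,.071,.02,.06)]
S=4
def render(cam,p):
    m=np.zeros((420*S,560*S),np.uint8)
    for b in boxes:
        q=np.array([proj(cam,P) for P in T(p,b)])
        cv2.fillConvexPoly(m,cv2.convexHull(np.round((q+.5)*S-.5).astype(np.int32)),1)
    return m
if __name__=="__main__":
    regs={}
    for c in("top","scene"):
        arm.get_image(c);regs[c]=arm.outline_of(c,"comparator")[0]["region"]
        for q in("bearing",):
            for r in arm.outline_of(c,q)[:3]: 
                if np.linalg.norm(ray(c,r["point"],.04)[:2]-[.48,-.04])<.06: 
                    regs[c]=regs[c]|r["region"]
                    (ct,ax,an)=cv2.fitEllipse(max(cv2.findContours(r["region"].astype(np.uint8),0,1)[0],key=len));print(c,"bearing",ct,ax,ray(c,ct,.043 if c=="top" else .033))
        regs[c]=cv2.morphologyEx(regs[c].astype(np.uint8),cv2.MORPH_CLOSE,np.ones((5,5)))
        regs[c]=cv2.resize(regs[c],None,fx=S,fy=S,interpolation=cv2.INTER_NEAREST)
    for cams in(("top",),("top","scene")):
        def cost(p): return sum(-(render(c,p)&regs[c]).sum()/(render(c,p)|regs[c]).sum() for c in cams)
        p0=np.array([.57,-.045,-.25])
        best=min((minimize(cost,p0+[dx,0,a],method="Nelder-Mead",options=dict(initial_simplex=p0+[dx,0,a]+np.array([[0,0,0],[.02,0,0],[0,.02,0],[0,0,.1]]))) for dx in(0,.02) for a in(0,.08)),key=lambda r:r.fun)
        print(cams,best.x,best.fun)
    p=best.x
    for c in("top","scene"):
        im=arm.get_image(c);im=cv2.resize(im,None,fx=S,fy=S,interpolation=cv2.INTER_CUBIC)
        def line(P,col):
            q=np.array([proj(c,X) for X in T(p,P)]);cv2.polylines(im,[np.round((q+.5)*S-.5).astype(np.int32)],True,col,1)
        line([(-.14,-.086,.02),(.14,-.086,.02),(.14,.086,.02),(-.14,.086,.02)],(0,0,255))
        line([(.0655,-.071,.06),(.0915,-.071,.06),(.0915,.071,.06),(.0655,.071,.06)],(0,255,0))
        line([(.088,.074,.128),(.106,.074,.128),(.106,.096,.128),(.088,.096,.128)],(255,0,255))
        x,y=(np.array(proj(c,T(p,[(0,0,.03)])[0]))*S).astype(int)
        cv2.imwrite(f"pics/{c}1.png",im[y-300:y+300,x-300:x+300])
E
python3 fit.py
```

```text
top bearing (283.9514465332031, 260.4765930175781) (37.852081298828125, 39.150115966796875) [ 0.48653489 -0.03499237  0.043     ]
scene bearing (323.6993103027344, 247.7193145751953) (32.37913513183594, 39.95436096191406) [ 0.48748616 -0.03062663  0.033     ]fit.py:27: RuntimeWarning: overflow encountered in scalar negative
  def cost(p): return sum(-(render(c,p)&regs[c]).sum()/(render(c,p)|regs[c]).sum() for c in cams)
Traceback (most recent call last):
  File "fit.py", line 29, in <module>
    best=min((minimize(cost,p0+[dx,0,a],method="Nelder-Mead",options=dict(initial_simplex=p0+[dx,0,a]+np.array([[0,0,0],[.02,0,0],[0,.02,0],[0,0,.1]]))) for dx in(0,.02) for a in(0,.08)),key=lambda r:r.fun)
  File "fit.py", line 29, in <genexpr>
    best=min((minimize(cost,p0+[dx,0,a],method="Nelder-Mead",options=dict(initial_simplex=p0+[dx,0,a]+np.array([[0,0,0],[.02,0,0],[0,.02,0],[0,0,.1]]))) for dx in(0,.02) for a in(0,.08)),key=lambda r:r.fun)
              ~~~~~~~~^^^^^^^^^^^^^^^^^^^^^^^^^^^^^^^^^^^^^^^^^^^^^^^^^^^^^^^^^^^^^^^^^^^^^^^^^^^^^^^^^^^^^^^^^^^^^^^^^^^^^^^^^^^^^^^^^^^^^^^^^^^^^^^^^^
  File "fit.py", line 27, in cost
    def cost(p): return sum(-(render(c,p)&regs[c]).sum()/(render(c,p)|regs[c]).sum() for c in cams)
                        ~~~^^^^^^^^^^^^^^^^^^^^^^^^^^^^^^^^^^^^^^^^^^^^^^^^^^^^^^^^^^^^^^^^^^^^^^^^
  File "fit.py", line 27, in <genexpr>
    def cost(p): return sum(-(render(c,p)&regs[c]).sum()/(render(c,p)|regs[c]).sum() for c in cams)
                                                          ~~~~~~^^^^^
  File "fit.py", line 12, in render
    q=np.array([proj(cam,P) for P in T(p,b)])
                ~~~~^^^^^^^
  File "h.py", line 8, in proj
    p=arm.camera_params(cam);E=np.array(p["extrinsics"]);c=E[:3,:3]@np.array(P)+E[:3,3]
ValueError: time passes only in moves, steps and waits
```

Unsigned overflow and uncached params; fixing both.

```bash
sed -i 's/^from cell import arm/from cell import arm\nimport functools\n@functools.cache\ndef cp(c): return arm.camera_params(c)/; s/p=arm.camera_params(cam)/p=cp(cam)/' h.py
sed -i 's/-(render(c,p)&regs\[c\]).sum()\//-float((render(c,p)\&regs[c]).sum())\//' fit.py
python3 fit.py
```

```text
top bearing (283.9754333496094, 260.7771301269531) (38.129127502441406, 39.113685607910156) [ 0.48585839 -0.03506105  0.043     ]Traceback (most recent call last):
  File "fit.py", line 18, in <module>
    arm.get_image(c);regs[c]=arm.outline_of(c,"comparator")[0]["region"]
                             ~~~~~~~~~~~~~~~~~~~~~~~~~~~~~~^^^
IndexError: list index out of range
```

```bash
sed -i 's/arm.get_image(c);regs\[c\]=.*/arm.get_image(c);regs[c]=next(r for r in (arm.outline_of(c,"comparator") for _ in range(5)) if r)[0]["region"]/' fit.py
python3 fit.py
```

```text
top bearing (284.04010009765625, 260.6539001464844) (38.49847412109375, 38.941951751708984) [ 0.48613969 -0.03520227  0.043     ]
scene bearing (323.6883850097656, 247.77593994140625) (32.38937759399414, 40.30403137207031) [ 0.48741612 -0.03044221  0.033     ]
('top',) [ 0.55468216 -0.05120196 -0.22157451] -0.9567000449229788
('top', 'scene') [ 0.55558791 -0.05190429 -0.22821157] -1.8105915325621744
```

View pics/top1.png

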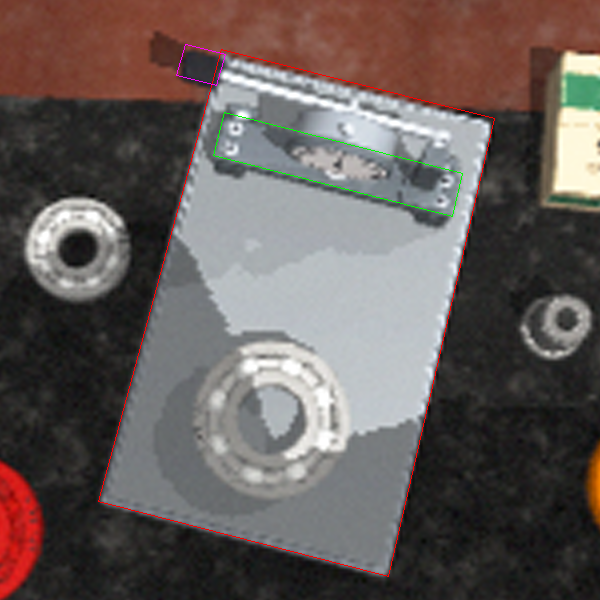

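View pics/scene1.png

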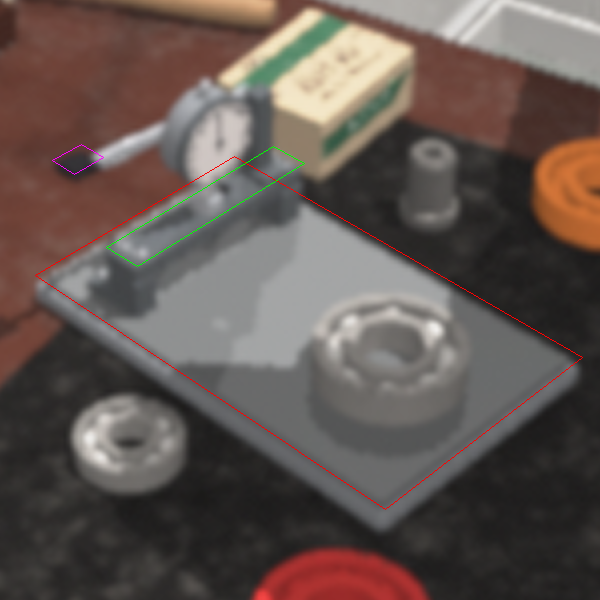

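The overlays agree with both views to about 2 mm: the plate outline, the beam and the pad fit, and the bearing is at about (285,260) in the top picture. The plan is to use the fingers, 40 mm apart, as a fork behind the bearing.

Emit:
{"method": "step_arm", "body": {"steps": [[0.009, 0.034, 0, 0, 0, -0.0683], [0.009, 0.034, 0, 0, 0, -0.0683], [0.009, 0.034, 0, 0, 0, -0.0683], [0.009, 0.034, 0, 0, 0, -0.0683], [0.009, 0.034, 0, 0, 0, -0.0683], [0.009, 0.034, 0, 0, 0, -0.0683], [0.009, 0.034, 0, 0, 0, -0.0683], [0.009, 0.034, 0, 0, 0, -0.0683], [0.009, 0.034, 0, 0, 0, -0.0683], [0.009, 0.034, 0, 0, 0, -0.0683]], "hand": 0.04}}

```text
t: 2.58
tool_pos: [0.3664, -0.2191, 0.2148]
orientation: [0.0, 0.993, -0.114, 0.0]
ft_force: [0.8, 0.5, 0.4]
gripper_width: 0.0399
finger_force: 0.0
```

Emit:
{"method": "step_arm", "body": {"steps": [[0.0085, 0.034, -0.01, 0, 0, 0], [0.0085, 0.034, -0.01, 0, 0, 0], [0.0085, 0.034, -0.01, 0, 0, 0], [0.0085, 0.034, -0.01, 0, 0, 0], [0.0085, 0.034, -0.01, 0, 0, 0], [0.0085, 0.034, -0.01, 0, 0, 0], [0, 0, 0, 0, 0, 0], [0, 0, 0, 0, 0, 0]]}}

```text
t: 3.25
tool_pos: [0.4172, -0.0151, 0.1543]
orientation: [0.0, 0.994, -0.11, -0.0]
ft_force: [0.0, 0.1, 0.5]
gripper_width: 0.0399
finger_force: 0.0
```

Emit:
{"method": "step_arm", "body": {"steps": [[0, -0.002, -0.03, 0, 0, 0], [0, 0, -0.03, 0, 0, 0], [0, 0, -0.03, 0, 0, 0], [0, 0, -0.02, 0, 0, 0], [0, 0, -0.01, 0, 0, 0], [0, 0, -0.006, 0, 0, 0], [0, 0, 0, 0, 0, 0]]}}

```text
t: 3.83
tool_pos: [0.4167, -0.0196, 0.028]
orientation: [0.0, 0.994, -0.113, -0.001]
ft_force: [0.0, -0.7, -0.4]
gripper_width: 0.0399
finger_force: 0.0
```

```bash
python3 - <<'E'
from h import *
for c in("top","scene"):
    im=cv2.resize(arm.get_image(c),None,fx=3,fy=3,interpolation=cv2.INTER_CUBIC)
    x,y=(proj(c,[.5,-.04,.03])*3).astype(int)
    cv2.imwrite(f"pics/{c}2.png",im[y-200:y+200,x-200:x+200])
a=cv2.imread("pics/top2.png");b=cv2.imread("pics/scene2.png");cv2.imwrite("pics/both2.png",np.hstack([a,b]))
E
```

```text
(no output)
```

View pics/both2.png

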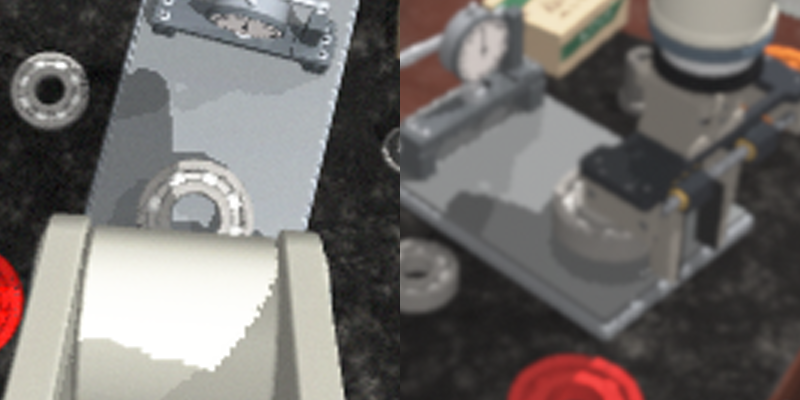

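The fork stands behind the rim on the plate's centre line. I push along the comparator's x.

Emit:
{"method": "step_arm", "body": {"steps": [[0.0078, -0.0018, 0, 0, 0, 0], [0.0078, -0.0018, 0, 0, 0, 0], [0.0049, -0.0011, 0, 0, 0, 0], [0.0049, -0.0011, 0, 0, 0, 0], [0.0078, -0.0018, 0, 0, 0, 0], [0.0078, -0.0018, 0, 0, 0, 0], [0.0078, -0.0018, 0, 0, 0, 0], [0.0078, -0.0018, 0, 0, 0, 0], [0.0078, -0.0018, 0, 0, 0, 0], [0.0078, -0.0018, 0, 0, 0, 0]]}}

```text
t: 4.77
tool_pos: [0.4885, -0.0351, 0.0285]
orientation: [0.0, 0.994, -0.112, -0.002]
ft_force: [-5.3, 1.4, 4.9]
gripper_width: 0.0401
finger_force: 2.9
```

Emit:
{"method": "step_arm", "body": {"steps": [[0.0078, -0.0018, 0, 0, 0, 0], [0.0078, -0.0018, 0, 0, 0, 0], [0.0078, -0.0018, 0, 0, 0, 0], [0.0078, -0.0018, 0, 0, 0, 0], [0.0078, -0.0018, 0, 0, 0, 0], [0.0049, -0.0011, 0, 0, 0, 0], [0.0049, -0.0011, 0, 0, 0, 0], [0, 0, 0, 0, 0, 0]]}}

```text
t: 5.43
tool_pos: [0.539, -0.0466, 0.0285]
orientation: [0.0, 0.994, -0.112, 0.0]
ft_force: [-1.1, 0.3, 0.4]
gripper_width: 0.04
finger_force: 0.6
```

Emit:
{"method": "step_arm", "body": {"steps": [[0.0039, -0.0011, 0, 0, 0, 0], [0.0039, -0.0011, 0, 0, 0, 0], [0.0039, -0.0011, 0, 0, 0, 0], [0.0029, -0.0008, 0, 0, 0, 0], [0.0019, -0.0005, 0, 0, 0, 0], [0, 0, 0, 0, 0, 0]]}}

```text
t: 5.93
tool_pos: [0.5554, -0.0512, 0.0285]
orientation: [0.0, 0.994, -0.112, 0.0]
ft_force: [-2.1, 1.0, -0.8]
gripper_width: 0.04
finger_force: 0.6
```

Emit:
{"method": "step_arm", "body": {"steps": [[0.001, -0.0002, 0, 0, 0, 0], [0.001, -0.0002, 0, 0, 0, 0]]}}

```text
t: 6.1
tool_pos: [0.5564, -0.0514, 0.0285]
orientation: [-0.0, 0.994, -0.112, -0.0]
ft_force: [-3.8, 0.9, 1.0]
gripper_width: 0.0398
finger_force: 1.9
```

Emit:
{"method": "step_arm", "body": {"steps": [[0.001, -0.0002, 0, 0, 0, 0], [0.001, -0.0002, 0, 0, 0, 0]]}}

```text
t: 6.27
tool_pos: [0.5586, -0.0518, 0.0285]
orientation: [-0.0, 0.994, -0.112, -0.0]
ft_force: [-2.9, 0.7, -0.4]
gripper_width: 0.0397
finger_force: 1.6
```

Emit:
{"method": "step_arm", "body": {"steps": [[0.001, -0.0002, 0, 0, 0, 0], [0.001, -0.0002, 0, 0, 0, 0]]}}

```text
t: 6.43
tool_pos: [0.5608, -0.0523, 0.0285]
orientation: [0.0, 0.994, -0.112, 0.0]
ft_force: [-2.3, 0.3, -1.2]
gripper_width: 0.04
finger_force: 1.5
```

Emit:
{"method": "step_arm", "body": {"steps": [[0.0007, -0.0002, 0, 0, 0, 0], [0.0003, 0, 0, 0, 0, 0]]}}

```text
t: 6.6
tool_pos: [0.5619, -0.0525, 0.0286]
orientation: [-0.0, 0.994, -0.112, 0.0]
ft_force: [-3.3, 1.9, -1.3]
gripper_width: 0.0397
finger_force: 1.5
```

Emit:
{"method": "step_arm", "body": {"steps": [[0.001, -0.0002, 0, 0, 0, 0], [0, 0, 0, 0, 0, 0]]}}

```text
t: 6.77
tool_pos: [0.563, -0.0527, 0.0286]
orientation: [0.0, 0.994, -0.112, 0.0]
ft_force: [-2.9, -0.4, -1.8]
gripper_width: 0.0398
finger_force: 1.3
```

Emit:
{"method": "step_arm", "body": {"steps": [[0.001, -0.0002, 0, 0, 0, 0], [0, 0, 0, 0, 0, 0]]}}

```text
t: 6.93
tool_pos: [0.5635, -0.0528, 0.0285]
orientation: [-0.0, 0.994, -0.112, -0.0]
ft_force: [-5.0, 2.1, 0.4]
gripper_width: 0.0401
finger_force: 2.0
```

Emit:
{"method": "step_arm", "body": {"steps": [[0.001, -0.0002, 0, 0, 0, 0], [0, 0, 0, 0, 0, 0]]}}

```text
t: 7.1
tool_pos: [0.5636, -0.0528, 0.0285]
orientation: [-0.0, 0.994, -0.112, -0.001]
ft_force: [-6.0, 1.3, 2.8]
gripper_width: 0.0403
finger_force: 3.5
```

Emit:
{"method": "step_arm", "body": {"steps": [[0.001, -0.0002, 0, 0, 0, 0], [0, 0, 0, 0, 0, 0]]}}

```text
t: 7.27
tool_pos: [0.5638, -0.0528, 0.0284]
orientation: [-0.0, 0.994, -0.112, -0.002]
ft_force: [-9.6, 3.9, 5.0]
gripper_width: 0.0398
finger_force: 4.8
```

Emit:
{"method": "step_arm", "body": {"steps": [[0.001, -0.0002, 0, 0, 0, 0], [0.001, -0.0002, 0, 0, 0, 0], [0, 0, 0, 0, 0, 0]]}}

```text
t: 7.52
tool_pos: [0.5639, -0.0529, 0.0282]
orientation: [-0.0, 0.994, -0.112, -0.004]
ft_force: [-16.0, 4.1, 9.5]
gripper_width: 0.0399
finger_force: 7.8
```

```bash
python3 - <<'E'
from h import *
for c in("top","scene"):
    im=arm.get_image(c)
    for r in arm.outline_of(c,"bearing")[:3]: print(c,np.round(r["point"]),np.round(ray(c,r["point"],.043),3))
    im=cv2.resize(im,None,fx=4,fy=4,interpolation=cv2.INTER_CUBIC)
    x,y=(proj(c,[.6,-.06,.03])*4).astype(int)
    cv2.imwrite(f"pics/{c}3.png",im[y-200:y+200,x-200:x+200])
a=cv2.imread("pics/top3.png");b=cv2.imread("pics/scene3.png");cv2.imwrite("pics/both3.png",np.hstack([a,b]))
print(arm.observe()["ft_force"],arm.observe()["tool_pos"])
E
```

```text
top [388. 275.] [ 0.46  -0.271  0.043]
top [202. 288.] [0.421 0.147 0.043]
scene [310. 317.] [0.41  0.173 0.043]
scene [378. 208.] [ 0.438 -0.221  0.043]
scene [282. 230.] [ 0.595 -0.026  0.043]
[-14.87783298   4.87528423  10.05477098] [ 0.56390869 -0.05289262  0.02822982]
```

View pics/both3.png

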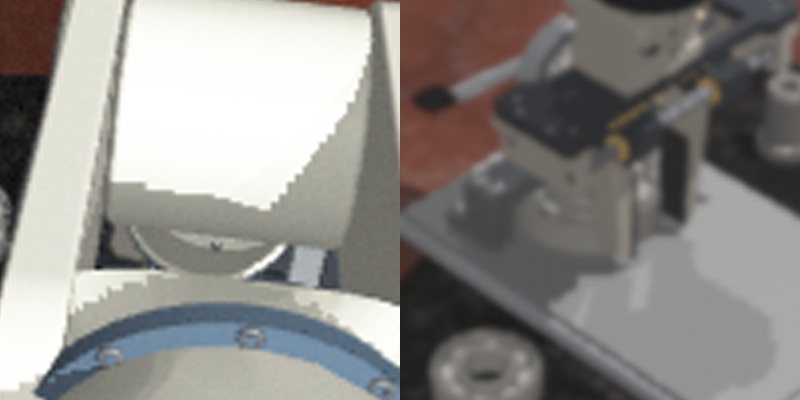

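Force rises to 15 N along the push with only about 1.4 N sideways, and the tool no longer advances, so the bearing is against a hard stop. I back out to check with a clear view.

Emit:
{"method": "step_arm", "body": {"steps": [[-0.0049, 0.0011, 0, 0, 0, 0], [-0.0097, 0.0022, 0, 0, 0, 0], [-0.0195, 0.0045, 0, 0, 0, 0], [-0.0292, 0.0067, 0.01, 0, 0, 0], [-0.0292, 0.0067, 0.02, 0, 0, 0], [-0.0292, 0.0067, 0.03, 0, 0, 0], [-0.0292, 0.0067, 0.03, 0, 0, 0], [0, 0, 0.03, 0, 0, 0], [0, 0, 0, 0, 0, 0]], "hand": 0.0}}

```text
t: 8.47
tool_pos: [0.4201, -0.0192, 0.1526]
orientation: [-0.0, 0.994, -0.112, 0.005]
ft_force: [1.9, 0.2, 1.4]
gripper_width: 0.0005
finger_force: 0.0
```

```bash
cat > look.py <<'E'
import sys
from fit import *
tag=sys.argv[1];ims=[]
p=np.array([.5553,-.0516,-.225])
for c in("top","scene"):
    im=arm.get_image(c)
    im=cv2.resize(im,None,fx=6,fy=6,interpolation=cv2.INTER_CUBIC)
    for R in (.045,):
        a=np.linspace(0,2*np.pi,60);q=np.array([proj(c,X) for X in T(p,np.c_[.055+R*np.cos(a),R*np.sin(a),0*a+.043])])
        cv2.polylines(im,[np.round((q+.5)*6-.5).astype(np.int32)],True,(0,0,255),1)
    x,y=(proj(c,T(p,[(.05,0,.03)])[0])*6).astype(int)
    ims.append(im[y-250:y+250,x-200:x+200])
cv2.imwrite(f"pics/both{tag}.png",np.hstack(ims))
E
python3 look.py 4
```

```text
(no output)
```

View pics/both4.png

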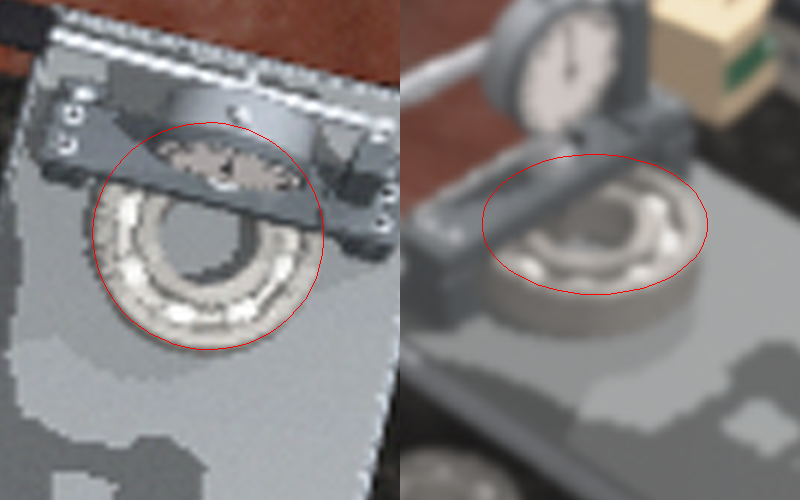

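The bearing sits within about 1 mm of the predicted home circle in the top view, centred between the bridge legs, and the lever is up. Next the lever: fingers closed, over the dial to above the pad.

Emit:
{"method": "step_arm", "body": {"steps": [[0, 0, 0.025, 0, 0, 0], [0, 0, 0.025, 0, 0, 0], [0.031, 0.004, 0, 0, 0, 0], [0.031, 0.004, 0, 0, 0, 0], [0.031, 0.004, 0, 0, 0, 0], [0.031, 0.004, 0, 0, 0, 0], [0.031, 0.004, 0, 0, 0, 0], [0.031, 0.004, 0, 0, 0, 0], [0.031, 0.004, 0, 0, 0, 0], [0.031, 0.004, 0, 0, 0, 0]]}}

```text
t: 9.4
tool_pos: [0.6674, 0.0128, 0.1953]
orientation: [0.0, 0.994, -0.112, -0.001]
ft_force: [0.2, -0.1, -0.1]
gripper_width: 0.0006
finger_force: 0.0
```

Emit:
{"method": "step_arm", "body": {"steps": [[0, 0, 0, 0, 0, 0], [0, 0, -0.02, 0, 0, 0], [0, 0, -0.02, 0, 0, 0], [0, 0, -0.01, 0, 0, 0], [0, 0, 0, 0, 0, 0]]}}

```text
t: 9.82
tool_pos: [0.6636, 0.0125, 0.1436]
orientation: [0.0, 0.994, -0.112, -0.003]
ft_force: [-1.0, 0.8, -0.5]
gripper_width: 0.0002
finger_force: 0.0
```

Emit:
{"method": "step_arm", "body": {"steps": [[0.005, 0, -0.005, 0, 0, 0], [0, 0, -0.005, 0, 0, 0], [0, 0, -0.005, 0, 0, 0], [0, 0, -0.005, 0, 0, 0], [0, 0, 0, 0, 0, 0]]}}

```text
t: 10.23
tool_pos: [0.6705, 0.0127, 0.1269]
orientation: [0.0, 0.994, -0.112, -0.0]
ft_force: [0.0, -0.4, -0.2]
gripper_width: 0.0006
finger_force: 0.0
```

Emit:
{"method": "step_arm", "body": {"steps": [[0, 0, -0.004, 0, 0, 0], [0, 0, -0.004, 0, 0, 0], [0, 0, -0.004, 0, 0, 0], [0, 0, -0.002, 0, 0, 0], [0, 0, 0, 0, 0, 0]]}}

```text
t: 10.65
tool_pos: [0.6706, 0.0127, 0.113]
orientation: [0.0, 0.994, -0.112, -0.0]
ft_force: [-0.2, -0.7, 0.1]
gripper_width: 0.0007
finger_force: 0.0
```

```bash
python3 - <<'E'
from h import *
ims=[]
for c in("top","scene"):
    im=cv2.resize(arm.get_image(c),None,fx=5,fy=5,interpolation=cv2.INTER_CUBIC)
    x,y=(proj(c,[.66,.0,.11])*5).astype(int)
    x=max(x,200);y=max(y,250);ims.append(im[y-250:y+250,x-200:x+200])
cv2.imwrite("pics/both5.png",np.hstack(ims));print(arm.observe()["ft_force"])
E
```

```text
[-0.6558231   0.73536496 -0.14436002]
```

View pics/both5.png

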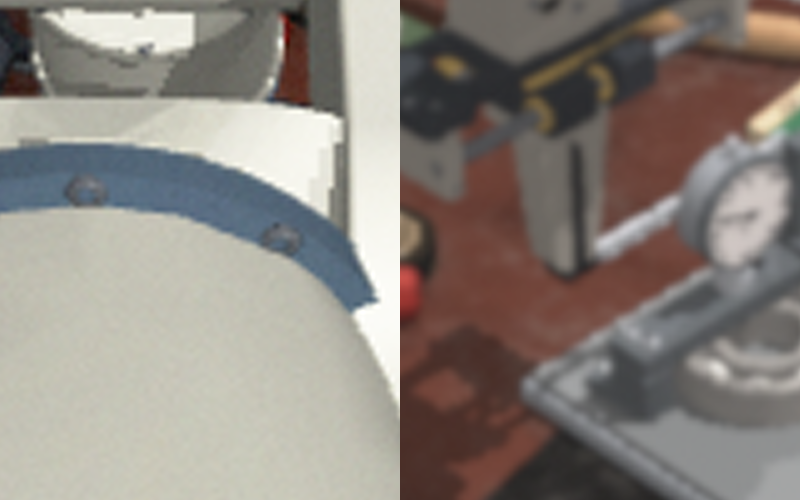

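The fingertips are on the pad at about (570,270), the lever has come down and the dial needle has turned. I keep pressing to the stop.

Emit:
{"method": "step_arm", "body": {"steps": [[0, 0, -0.004, 0, 0, 0], [0, 0, -0.003, 0, 0, 0], [0, 0, -0.002, 0, 0, 0], [0, 0, 0, 0, 0, 0]]}}

```text
t: 11.08
tool_pos: [0.6711, 0.0127, 0.1044]
orientation: [-0.0, 0.994, -0.112, 0.0]
ft_force: [0.9, 0.2, -0.1]
gripper_width: 0.0003
finger_force: 0.4
```

Emit:
{"method": "step_arm", "body": {"steps": [[0, 0, -0.0015, 0, 0, 0], [0, 0, -0.001, 0, 0, 0], [0, 0, 0, 0, 0, 0]]}}

```text
t: 11.33
tool_pos: [0.6713, 0.0127, 0.1036]
orientation: [-0.0, 0.994, -0.112, 0.001]
ft_force: [-3.9, -0.8, 12.6]
gripper_width: 0.0002
finger_force: 6.6
```

The lever is at its stop: 12.6 N with the tip at z = 0.1036. Hold briefly, then lift off and back away.

Emit:
{"method": "step_arm", "body": {"steps": [[0, 0, 0, 0, 0, 0], [0, 0, 0, 0, 0, 0], [0, 0, 0, 0, 0, 0], [0, 0, 0.005, 0, 0, 0], [0, 0, 0.02, 0, 0, 0], [0, 0, 0.03, 0, 0, 0], [0, 0, 0.03, 0, 0, 0], [0, 0, 0.02, 0, 0, 0], [0, 0, 0, 0, 0, 0]]}}

```text
t: 12.08
tool_pos: [0.6732, 0.0127, 0.2121]
orientation: [-0.0, 0.994, -0.112, 0.003]
ft_force: [1.5, -0.3, 1.3]
gripper_width: 0.0003
finger_force: 0.0
```

Emit:
{"method": "step_arm", "body": {"steps": [[-0.031, -0.004, 0, 0, 0, 0], [-0.031, -0.004, 0, 0, 0, 0], [-0.031, -0.004, 0, 0, 0, 0], [-0.031, -0.004, 0, 0, 0, 0], [-0.031, -0.004, 0, 0, 0, 0], [-0.031, -0.004, 0, 0, 0, 0], [-0.031, -0.004, 0, 0, 0, 0], [-0.031, -0.004, 0, 0, 0, 0], [0, 0, 0, 0, 0, 0]]}}

```text
t: 12.83
tool_pos: [0.4165, -0.0195, 0.2055]
orientation: [0.0, 0.994, -0.113, -0.003]
ft_force: [-0.2, -0.1, 0.3]
gripper_width: 0.0003
finger_force: 0.0
```

```bash
python3 look.py 6
```

```text
(no output)
```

View pics/both6.png

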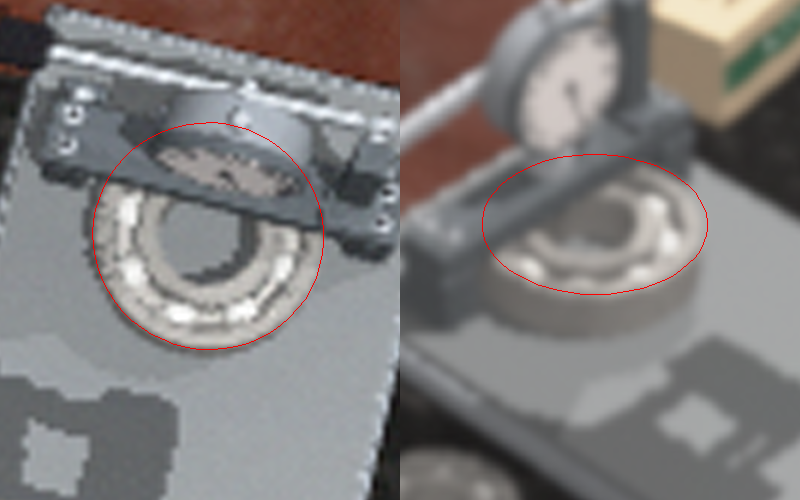

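The gauge is lowered with its needle at a new reading, the bearing hasn't moved and the arm is clear. Handing in.

```bash
python3 -c "
from cell import arm
print(arm.sign_off())"
```

```text
the job is handed in; nothing more can be done
None
```

I pushed the bearing against the stop pins, then pressed the lever to its stop; the last pictures show the bearing still home, the gauge lowered and the arm clear. The job is handed in, with no verdict returned.

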